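# Turn the ink cassette end for end in the plan-stamping desk inker

## Robot

A 7-joint arm with a two-finger parallel gripper is mounted at the origin on the work surface. World frame = base frame: x ahead of the robot, y to its left, z up, the work surface at z = 0. Lengths are in m, angles in rad, forces in N, time in s.
With the tool pointing down it reaches from about 0.425 to 0.875 m from the base axis. Payload 4.7 kg.
Tool frame: the origin (TCP) lies between the finger pads; the fingertips stand 14 mm ahead of it and the grasp point (between the pads) lies 5 mm behind it; z points along the fingers, y is the line along which they close (so a half turn about z gives the same grasp; the last joint's range is limited). The gripper opens to 87 mm and grips with 3 to 60 N. Pads are 19 mm wide; open, the fingers measure 117 mm over their backs; the gripper's body (75 mm by 190 mm) begins 51 mm behind the grasp point.
Start: joints at [-1.163, 0.321, -0.07, 1.45, 0.023, 1.371, -0.057], TCP at [0.249, 0.6, 0.237] pointing down, gripper open.
Joint ranges: [-2.86, 2.86], [-0.3, 2.09], [-1.38, 1.24], [0.06, 2.45], [-1.56, 4.7], [0.09, 2.05], [-2.69, 2.69]. Speed limits (rad/s): [2.57, 2.57, 3.14, 3.14, 3.14, 3.14, 3.14].

## Interface

Orientations are given as a rotation vector (axis times angle).
In Python, from bench import get_state, get_image, camera_params, close_job gives the robot as it stands. The module is installed in compiled form; this text tells all that it offers.
- The arm moves only by the tool arm_command, never from a script. Its argument "motion" is a list of rows, each a list of 5 numbers: the finger opening in mm, from 0 to 87, then the shift along the tool's x, y, z in mm, then the turn about the tool's z in degrees. In form: [[gripper, x, y, z, spin], ...]. A call has 1 to 5 rows; each row is the pose to reach, as a shift and turn from the pose commanded when the call began, along the tool's axes at that moment; what a row does not reach only later rows make up. A row lasts 1/12 s, in which the tool goes at most 41.7 mm and 7.16 degrees, less where a joint would pass 70% of its speed; a pose out of reach is approached as far as the arm can. A call with a gripper value outside its range is refused whole. The fingers move at their own pace and stop on an object; "newtons" is the grip in N (left out, the last holds). Time passes only in rows, so rows that repeat a pose let the fingers close. It gives the time, the measured TCP pose, the force, the opening and the grip force at its end, in the units of the state.
- get_state(): the state, without advancing time (a new reading comes with each control period).
- get_image(name): name is "side" or "top"; returns (picture, depth): 480x640x3 uint8, red, green, blue; 480x640 float32, m along the optical axis (not along the pixel's ray), 0 where there is no reading.
- camera_params(name): a dict with "intrinsics" (3x3 intrinsics, pixels), "extrinsics" (4x4, takes a point from camera to world coordinates). Camera axes: x right, y down, z forward; pixel columns grow to the right and rows downward; lengths in m; the calibration is good to about 2 mm. A picture is of the moment at which its call begins. camera_params takes no time and is no camera call.
- close_job(): hands the job in; it is judged then, once.
The state is a dict: "time": time; "joint_positions": joint angles; "qd": joint speeds; "joint_torque": joint torques, N m; "position": TCP position; "tool_rot": TCP orientation; "ft_force": force on the tool from outside, world axes, zero at the start; "torque": the same for the moment, N m; "grip_width": opening from 0.0 (shut) to 1.0 (fully open); "grip_force": force on a finger pad.
Only numpy, scipy, OpenCV 4.12 (cv2) and the standard library are available. Lean on these libraries where they do the work, as an engineer would, in place of code of your own. Each camera call takes 0.05 s, during which the arm holds its last target. There are 200 camera calls.

## Task

One end of the ink cassette in the desk inker has run dry. Swing the keeper lever right round to its open stop so that it is clear of the cassette, lift the cassette out of its well, turn it end for end and lower it (do not drop it) fully home, flat in the same well with its thumb tab now next to the ribbed roller, then swing the keeper lever back over it to 45 degrees, with its tail at the middle of the three index marks, and let go. Do not push the stamps, stamp pad, stapler or tape about.

Things in the scene. Friction and masses are not known exactly. Their poses are not given: they have to be found in the camera images.
- inker: Grey painted desk inker, fixed; 116 mm (x) by 234 mm (its y, from -130 to +104 mm) by 34 mm high. Origin on the table under the middle of its well, z up; y axis points away from the robot, within 25 degrees of straight ahead. An open rectangular well holds the cassette; ribbed roller at its +y end, keeper lever at its -y (near) end.
- well_floor (a point): Middle of the well's floor, on the inker's z axis, 10 mm above the table, axes as the inker's; the seated cassette's origin lies here. The well is 64 mm (x) by 124 mm (y) and 24 mm deep; its mouth is bevelled steeply (5 mm wide, 10 mm deep) and ends flush with the deck, 34 mm above the table.
- roller (a point): Middle of the axis of the ribbed black rubber roller on the inker's deck, at inker y = +86 mm, 42 mm above the table; 20 mm thick, 80 mm long along inker x, between steel brackets that reach 54 mm above the table.
- cassette: Loose black plastic ink cassette, 0.17 to 0.34 kg: block 60 mm (its x) by 120 mm (its y) by 24 mm; origin at the centre of its underside, z up. Fits the well either way round, 2 mm clearance a side; seated, its top is flush with the deck. It starts seated, tab at the lever end (its y along the inker's -y); it must end with its y along the inker's +y.
- cassette_fin (a point): Top centre of the upright carrying fin in the middle of the cassette's top, 48 mm above its underside (58 mm above the table when seated). The fin is 10 mm thick (cassette x), 36 mm long (y) and rises 24 mm from the cassette's top: pinch it across its thickness.
- cassette_tab (a point): Middle of the top of the cassette's thumb tab, a raised bare steel rib 34 mm by 10 mm by 6 mm on top of one end only: 51 mm along the cassette's +y from its origin, 30 mm above its underside.
- keeper (a joint): Keeper lever angle, rad, upright hinge. 0: arm along the inker's +y, over the cassette. Grows anticlockwise seen from above, towards the inker's -x (robot's left); 1.571 is the open stop, arm along -x, clear of the cassette (below about 1.3 it holds the cassette down). Stiff, 0.1 N m (2 N at the knob), stays where left. Starts at 0 to 0.35; to be left at 0.785 (45 degrees).
- keeper_pivot (a point): The lever's hinge axis at deck height, 34 mm above the table: inker x = +16 mm, y = -82 mm. The steel arm is 12 mm wide, its underside 43 and top 50 mm above the table (9 mm over the seated cassette, 3 mm over its tab). A short tail opposite the arm points at three white index ribs on the deck, at 0, 45 and 90 degrees.
- keeper_knob (a point): Top centre of the lever's upright aluminium round knob, 14 mm diameter, 50 mm from the hinge axis, rising from the arm to 90 mm above the table. Its upper 30 mm stand above the cassette's fin: pinch it there from above, or push it. Being round, it slips round between fingers as the lever swings.
- block_stamp: Bystander: wooden hand stamp, 30 by 60 by 74 mm high, standing to the left of the inker. Origin under its middle.
- round_stamp: Bystander: small wooden hand stamp, 36 by 36 by 67 mm high, to the right of the inker. Origin under its middle.
- stamp_pad: Bystander: closed dark steel stamp pad, 70 by 110 by 18 mm, to the right of the inker. Origin under its middle.
- stapler: Bystander: black stapler, 150 by 36 by 49 mm, to the robot's right. Origin under its middle.
- tape_roll: Bystander: cardboard-coloured roll of tape, 96 mm across, 24 mm high, lying to the right. Origin under its middle.
There are look-alikes about, which are no part of the job. What is shaped like the cassette but orange or yellow is not meant.

How it is judged:
By the outcome, as a careful person would: the job done as asked, in the order asked, and still so for the second after the job is handed in, with the robot touching nothing.
It also fails if it takes over 72 s, if anything falls off the work surface, if the arm or the gripper's body presses on something with over 40 N, if the wrist force passes 120 N, or if a joint passes its speed limit or range.

## Working session

There is one attempt and no reset: what is moved stays moved. The work goes in short steps, Python scripts to look and compute and a tool call to move; the robot and the scene stay as the last step left them, time stands still between calls to the robot, and variables do not carry over. Pictures are saved under pics/ and viewed, at most 10 in all, crops included, and the job is handed in when it is done.

Besides the shell and the picture viewer there is one more tool, called as name(argument=value, ...) on one line, values as JSON. arm_command: Moves the arm, as the interface text tells. Its arguments: {"type":"object","properties":{"motion":{"type":"array"},"newtons":{"type":"number"}},"required":["motion"]}

```bash
mkdir -p pics; cat > h.py <<'E'
import numpy as np, cv2
from bench import *
from scipy.spatial.transform import Rotation as R
def params(n):
    p=camera_params(n); return np.array(p["intrinsics"]),np.array(p["extrinsics"])
def cloud(n,d):
    K,T=params(n); v,u=np.mgrid[0:480,0:640]
    P=np.stack([(u-K[0,2])/K[0,0]*d,(v-K[1,2])/K[1,1]*d,d],-1)
    return P@T[:3,:3].T+T[:3,3]
def ray(n,u,v,z):
    K,T=params(n); r=T[:3,:3]@np.linalg.solve(K,[u,v,1]); o=T[:3,3]
    return o+r*(z-o[2])/r[2]
def proj(n,p):
    K,T=params(n); c=T[:3,:3].T@(np.array(p)-T[:3,3]); q=K@c; return q[:2]/q[2]
E
python3 - <<'E'
from h import *
for n in("top","side"):
    im,d=get_image(n); np.savez(f"pics/{n}0.npz",im=im,d=d)
    cv2.imwrite(f"pics/{n}0.png",im[:,:,::-1]); print(n,params(n)[1].round(3).tolist(),params(n)[0].round(1).tolist())
s=get_state(); print(s["time"],s["position"],s["tool_rot"],R.from_rotvec(s["tool_rot"]).as_matrix().round(3).tolist())
E
```

```text
top [[-0.016, -0.994, 0.11, 0.45], [-1.0, 0.017, 0.001, -0.103], [-0.002, -0.11, -0.994, 1.318], [0.0, 0.0, 0.0, 1.0]] [[610.8, 0.0, 320.8], [0.0, 610.8, 239.8], [0.0, 0.0, 1.0]]
side [[0.779, -0.443, 0.444, 0.093], [-0.627, -0.553, 0.548, -0.711], [0.003, -0.705, -0.709, 0.858], [0.0, 0.0, 0.0, 1.0]] [[612.8, 0.0, 314.4], [0.0, 612.8, 226.5], [0.0, 0.0, 1.0]]
0.1 [0.24924719 0.59980666 0.23558396] [-6.14412713e-01 -3.08065631e+00  2.58660980e-03] [[-0.923, 0.384, -0.001], [0.384, 0.923, -0.002], [-0.0, -0.002, -1.0]]
```

View pics/top0.png

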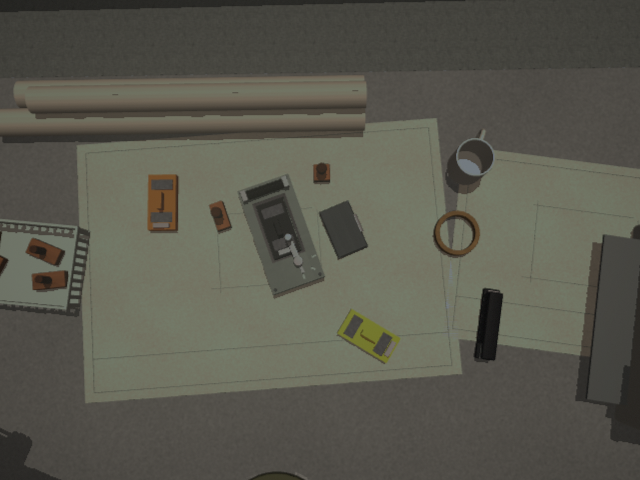

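View pics/side0.png

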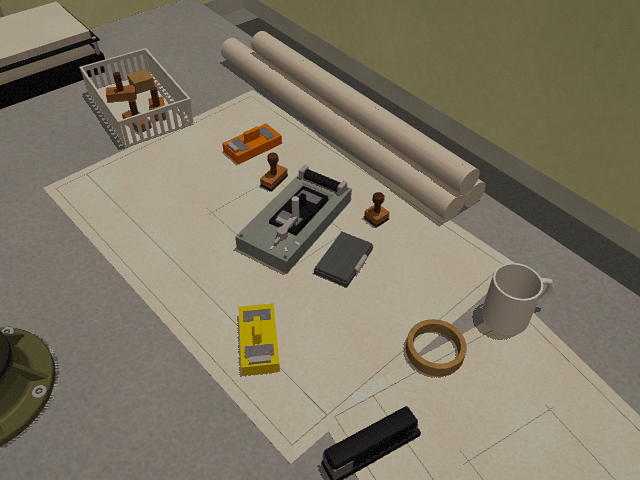

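The top view shows three cassette shapes: orange at (162,203), yellow at (368,336), and black in the grey inker's well at (280,225). The black one fits, because it is in the inker and not orange or yellow. The knob is at about (290,238) and the roller at (265,190). I'll measure these and confirm in a crop.

```bash
python3 - <<'E'
from h import *
f=np.load("pics/top0.npz"); im,d=f["im"],f["d"]; P=cloud("top",d)
print("table z",np.median(P[300:360,180:240,2]))
roi=np.zeros((480,640),bool); roi[170:305,228:328]=1
m=(roi&(P[...,2]>.022)&(P[...,2]<.075)&(d>0)).astype(np.uint8)
n,l,st,c=cv2.connectedComponentsWithStats(m); k=1+np.argmax(st[1:,4]); m=(l==k)
deck=m&(P[...,2]>.028)&(P[...,2]<.04); print("deckz",np.median(P[deck][:,2]))
cn,_=cv2.findContours(m.astype(np.uint8),cv2.RETR_EXTERNAL,cv2.CHAIN_APPROX_NONE)
Q=np.array([ray("top",u,v,.034)[:2] for u,v in cn[0][:,0]])
r=cv2.minAreaRect((Q*1000).astype(np.float32)); print(r,cv2.boxPoints(r).round(1).tolist())
for lo,hi in((.052,.062),(.078,.1)):
    k=roi&(P[...,2]>lo)&(P[...,2]<hi); v,u=np.nonzero(k); print(lo,k.sum(),u.mean(),v.mean(),np.median(P[k],0))
c=cv2.resize(im[165:305,215:345],None,fx=4.2,fy=4.2,interpolation=cv2.INTER_CUBIC)
c=cv2.convertScaleAbs(c,alpha=1.8); cv2.imwrite("pics/c1.png",c[:,:,::-1])
E
```

```text
table z -0.0008862688528428198
deckz 0.032777349845908854
((607.7837524414062, -16.354270935058594), (234.21511840820312, 115.84850311279297), 18.707252502441406) [[478.29998779296875, 0.8999999761581421], [515.4000244140625, -108.80000305175781], [737.2999877929688, -33.70000076293945], [700.0999755859375, 76.0999984741211]]
0.052 257 277.7237354085603 209.6498054474708 [ 0.6802568  -0.01377549  0.05415861]
0.078 39 287.1794871794872 236.4102564102564 [ 0.59441079 -0.03414449  0.08873968]
```

View pics/c1.png

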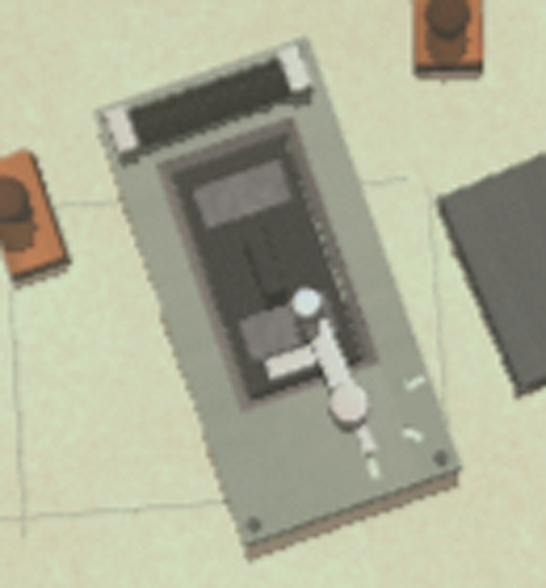

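The crop shows the black cassette in the well, with its fin at (265,270) and its steel tab at (290,362) at the lever end. The knob is at (307,302), the pivot at (347,403), and the tail is near the 0° mark. The inker origin works out at (620,-12) mm, its y axis is yawed 18.7°, and the lever is at about 4°. I'll move above the knob.

arm_command(motion=[[40,-32,-26,4,0],[40,-64,-52,8,0],[40,-96,-77,12,0],[40,-128,-103,16,0],[40,-160,-129,20,0]], newtons=20)

```text
time: 0.52
position: [0.3481, 0.4177, 0.2159]
tool_rot: [-0.614, -3.081, 0.001]
ft_force: [0.7, 0.5, -1.1]
grip_width: 0.704
grip_force: 0.0
```

arm_command(motion=[[40,-32,-26,4,0],[40,-64,-52,8,0],[40,-96,-77,12,0],[40,-128,-103,16,0],[40,-160,-129,20,0]])

```text
time: 0.93
position: [0.4463, 0.2372, 0.1962]
tool_rot: [-0.614, -3.081, -0.0]
ft_force: [1.4, 0.8, 0.1]
grip_width: 0.469
grip_force: 0.0
```

arm_command(motion=[[40,-32,-26,4,0],[40,-64,-52,8,0],[40,-96,-77,12,0],[40,-128,-103,16,0],[40,-160,-129,20,0]])

```text
time: 1.35
position: [0.5446, 0.0569, 0.1763]
tool_rot: [-0.614, -3.081, -0.0]
ft_force: [1.4, 1.3, -0.4]
grip_width: 0.46
grip_force: 0.0
```

arm_command(motion=[[40,-28,-22,4,-7],[40,-56,-45,8,-14],[40,-82,-66,12,-21],[40,-82,-66,12,-28],[40,-82,-66,12,-35]])

```text
time: 1.77
position: [0.5946, -0.0376, 0.1635]
tool_rot: [0.316, -3.124, 0.003]
ft_force: [-0.1, 0.4, -0.1]
grip_width: 0.46
grip_force: 0.0
```

```bash
cat >> h.py <<'E'
O=np.array([620.1,-12.2]); A=np.radians(18.7)
IY=np.array([np.cos(A),np.sin(A)]); IX=np.array([np.sin(A),-np.cos(A)])
def ink(x,y): return O+x*IX+y*IY
def toink(p): r=np.array(p)[:2]*1000-O; return r@IX,r@IY
def delta(x,y,z,psi):   # inker x,y mm, z mm, world yaw of tool y deg
    s=get_state(); M=R.from_rotvec(s["tool_rot"]).as_matrix()
    t=np.array([*ink(x,y),z])-np.array(s["position"])*1000
    cur=np.degrees(np.arctan2(M[1,1],M[0,1])); print("psi",cur.round(2),"ink",np.round(toink(s["position"]),1),"shift",(M.T@t).round(1),"spin",round((cur-psi+180)%360-180,1),"q7",s["joint_positions"][6])
E
python3 - <<'E'
from h import *
t=np.radians(4); delta(16-50*np.sin(t),-82+50*np.cos(t),80,108.7)
for a in np.linspace(4,90,11): a=np.radians(a); print((50*(np.cos(t)-np.cos(a))).round(1),(50*(np.sin(a)-np.sin(t))).round(1))
E
```

```text
psi 101.56 ink [ 15.8 -32.3] shift [ 0.1  3.5 83.5] spin -7.1 q7 1.8752159686087617
0.0 0.0
1.1 7.4
3.3 14.6
6.5 21.4
10.7 27.6
15.8 33.1
21.6 37.8
28.1 41.5
35.1 44.3
42.4 45.9
49.9 46.5
```

arm_command(motion=[[40,0,3.5,10,-7.1],[40,0,3.5,40,-7.1],[40,0,3.5,70,-7.1],[40,0,3.5,83.5,-7.1],[40,0,3.5,83.5,-7.1]])

```text
time: 2.18
position: [0.5905, -0.0301, 0.0767]
tool_rot: [0.507, -3.092, -0.001]
ft_force: [-0.5, -0.2, 0.7]
grip_width: 0.461
grip_force: 0.0
```

arm_command(motion=[[8,0,0,0,0],[8,0,0,0,0],[8,0,0,0,0],[8,0,0,0,0],[8,0,0,0,0]], newtons=15)

```text
time: 2.6
position: [0.5953, -0.0309, 0.0826]
tool_rot: [-0.508, 3.097, -0.002]
ft_force: [1.8, -1.7, 1.2]
grip_width: 0.174
grip_force: 1.1
```

```bash
python3 - <<'E'
from h import *
for i in range(3):
    s=get_state(); print(s["time"],s["position"],s["grip_width"],s["grip_force"],s["ft_force"]); im,d=get_image("side")
delta(12.5,-32,80,108.7)
cv2.imwrite("pics/s1.png",cv2.resize(im[130:310,200:400],None,fx=3,fy=3)[:,:,::-1])
E
```

```text
2.6 [ 0.59534048 -0.03093879  0.08262429] 0.1737390250981518 1.1261491032200865 [ 1.76687466 -1.70916206  1.15988019]
2.65 [ 0.59537884 -0.03100553  0.08257265] 0.15665372272294953 15.120744640007615 [ 1.38628138 -1.91796352  2.71296131]
2.7 [ 0.59536254 -0.03097042  0.08254693] 0.15093840200294353 15.124389154370874 [ 1.84803182 -1.53135006  3.47526172]
psi 108.61 ink [  9.9 -29.5] shift [ 2.5 -2.6  2.5] spin -0.1 q7 2.0102282105633975
```

View pics/s1.png

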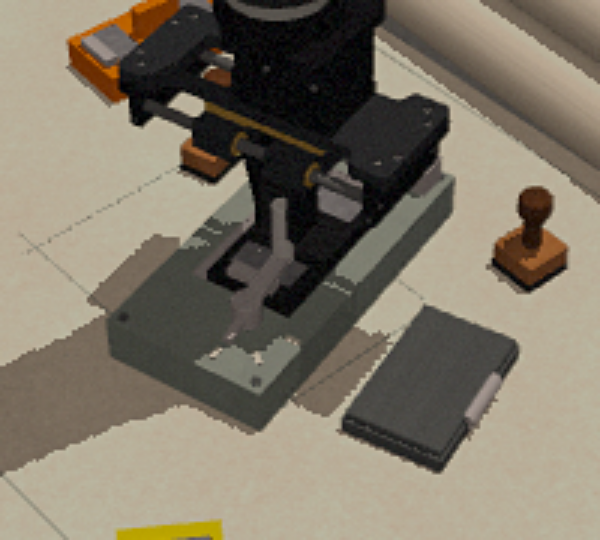

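The fingers hold the knob (13 mm opening, 15 N) and are clear of everything else. I'll swing the lever open.

arm_command(motion=[[8,1.9,7.1,0,0],[8,4.8,13.9,0,0],[8,8.7,20.3,0,0],[8,13.4,26.2,0,0],[8,19,31.3,0,0]])

```text
time: 3.17
position: [0.5683, -0.0076, 0.0827]
tool_rot: [-0.508, 3.095, -0.004]
ft_force: [3.8, -4.4, 3.5]
grip_width: 0.159
grip_force: 15.0
```

arm_command(motion=[[8,5.7,4.4,0,0],[8,12.1,8,0,0],[8,18.8,10.5,0,0],[8,25.9,12.1,0,0],[8,36,12.6,0,0]])

```text
time: 3.58
position: [0.5308, -0.0061, 0.0827]
tool_rot: [-0.508, 3.093, -0.002]
ft_force: [6.1, -1.3, 1.7]
grip_width: 0.153
grip_force: 15.0
```

arm_command(motion=[[8,1,0,0,0],[8,1,0,0,0]])

```text
time: 3.75
position: [0.5283, -0.0069, 0.0826]
tool_rot: [-0.508, 3.096, -0.001]
ft_force: [1.2, -2.6, 7.5]
grip_width: 0.154
grip_force: 15.0
```

arm_command(motion=[[40,0,0,0,0],[40,0,0,0,0],[40,0,0,-40,0],[40,0,0,-80,0],[40,-30,-12,-100,0]])

```text
time: 4.17
position: [0.556, -0.0075, 0.1846]
tool_rot: [0.509, -3.099, -0.005]
ft_force: [0.9, -0.8, 0.4]
grip_width: 0.421
grip_force: 0.0
```

arm_command(motion=[[40,-30,-12,0,0],[40,-54,-22,0,0],[40,-54,-22,0,0]])

```text
time: 4.42
position: [0.6201, -0.0111, 0.1796]
tool_rot: [0.51, -3.1, 0.001]
ft_force: [-0.3, 0.2, -0.6]
grip_width: 0.457
grip_force: 0.0
```

```bash
python3 - <<'E'
from h import *
im,d=get_image("side"); np.savez("pics/s2.npz",im=im,d=d)
cv2.imwrite("pics/s2.png",cv2.convertScaleAbs(cv2.resize(im[130:290,220:380],None,fx=3.7,fy=3.7,interpolation=cv2.INTER_CUBIC),alpha=1.3)[:,:,::-1])
P=cloud("side",d); k=np.zeros((480,640),bool); k[170:260,240:340]=1
I=(P[...,:2]*1000-O); x=I@IX; y=I@IY
k&=(d>0)&(P[...,2]>.078)&(P[...,2]<.095)&(y<-25)&(y>-110)&(abs(x)<60); v,u=np.nonzero(k)
print("knob",k.sum(),x[k].mean(),y[k].mean(),P[k][:,2].mean(),u.mean(),v.mean())
k=np.zeros((480,640),bool); k[170:260,240:340]=1
k&=(d>0)&(P[...,2]>.046)&(P[...,2]<.064)&(abs(y)<25)&(abs(x)<12); v,u=np.nonzero(k)
print("fin",k.sum(),x[k].mean(),y[k].mean(),y[k].min(),y[k].max(),x[k].min(),x[k].max())
delta(0,0,51,108.7)
E
```

```text
knob 63 -30.7473598758323 -85.88913358350158 0.08609593601664214 258.74603174603175 206.68253968253967
fin 126 2.777069845622041 -4.823125614323128 -23.90260849043267 18.7907835663281 -6.094624348329376 9.027702160326116
psi 108.66 ink [-1.7 -2.1] shift [ -2.6  -1.8 128. ] spin -0.0 q7 1.959632403184879
```

View pics/s2.png

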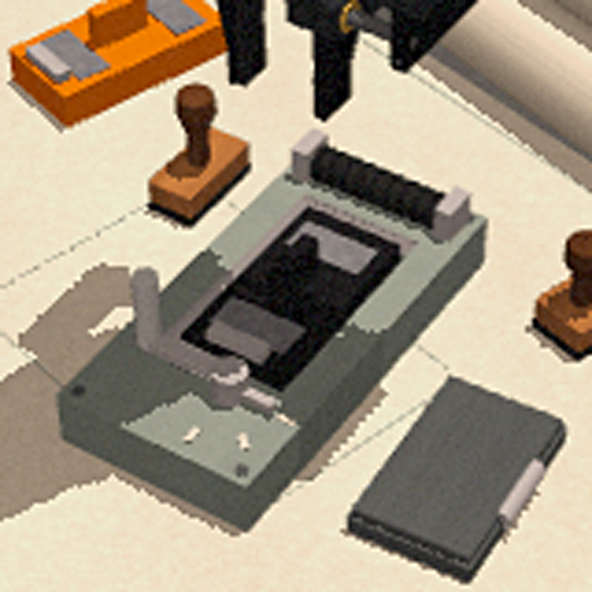

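The picture shows the lever at the open stop: knob at (148,280), arm along -x, tail at (262,398) by the 90° mark, cassette clear. Next I'll descend onto the fin.

arm_command(motion=[[30,-2.6,-1.8,35,0],[30,-2.6,-1.8,70,0],[30,-2.6,-1.8,100,0],[30,-2.6,-1.8,120,0],[30,-2.6,-1.8,124,0]])

```text
time: 4.88
position: [0.6148, -0.0121, 0.0516]
tool_rot: [0.507, -3.089, -0.003]
ft_force: [-0.6, 0.7, 0.1]
grip_width: 0.349
grip_force: 0.0
```

arm_command(motion=[[30,0,0,2,0],[30,0,0,3,0],[30,0,0,3,0]])

```text
time: 5.13
position: [0.6211, -0.0127, 0.0556]
tool_rot: [-0.508, 3.098, 0.0]
ft_force: [0.8, 0.3, 1.5]
grip_width: 0.346
grip_force: 0.0
```

arm_command(motion=[[2,0,0,0,0],[2,0,0,0,0],[2,0,0,0,0],[2,0,0,0,0],[2,0,0,0,0]], newtons=40)

```text
time: 5.55
position: [0.6206, -0.0125, 0.0547]
tool_rot: [-0.509, 3.099, 0.001]
ft_force: [-1.0, 0.6, 3.5]
grip_width: 0.107
grip_force: 40.0
```

arm_command(motion=[[2,0,0,0,0],[2,0,0,0,0]])

```text
time: 5.72
position: [0.6207, -0.0125, 0.0547]
tool_rot: [-0.509, 3.099, 0.001]
ft_force: [-2.3, 0.5, 5.2]
grip_width: 0.113
grip_force: 40.0
```

```bash
python3 - <<'E'
from h import *
delta(0,0,51,108.7); s=get_state(); print(s["position"],s["grip_width"]*87,s["torque"])
E
```

```text
psi 108.64 ink [0.5 0.4] shift [0.4 0.5 3.7] spin -0.1 q7 2.00127631395235
[ 0.62065115 -0.01249446  0.05472924] 9.799058797989128 [ 0.34035914  0.31497736 -0.00528313]
```

arm_command(motion=[[2,0,0,-6,0],[2,0,0,-16,0],[2,0,0,-28,0],[2,0,0,-40,0],[2,0,0,-50,0]])

```text
time: 6.13
position: [0.6207, -0.0132, 0.1059]
tool_rot: [-0.508, 3.099, -0.0]
ft_force: [0.6, 0.6, -2.0]
grip_width: 0.108
grip_force: 40.0
```

arm_command(motion=[[2,0,0,0,3],[2,0,0,0,9],[2,0,0,0,16]])

```text
time: 6.38
position: [0.6207, -0.013, 0.1055]
tool_rot: [-0.064, 3.14, 0.001]
ft_force: [-0.8, -0.2, -1.9]
grip_width: 0.113
grip_force: 40.0
```

```bash
python3 - <<'E'
from h import *
delta(0,0,101,108.7); s=get_state(); print(s["position"],s["grip_width"]*87,s["ft_force"])
im,d=get_image("side")
cv2.imwrite("pics/s3.png",cv2.convertScaleAbs(cv2.resize(im[110:290,220:400],None,fx=3.3,fy=3.3,interpolation=cv2.INTER_CUBIC),alpha=1.3)[:,:,::-1])
E
```

```text
psi 92.33 ink [0.9 0.3] shift [0.6 0.8 4.5] spin -16.4 q7 1.7146129381319328
[ 0.62069885 -0.0129845   0.10552403] 9.864075966552178 [-0.80397948 -0.15660716 -1.87015284]
```

View pics/s3.png

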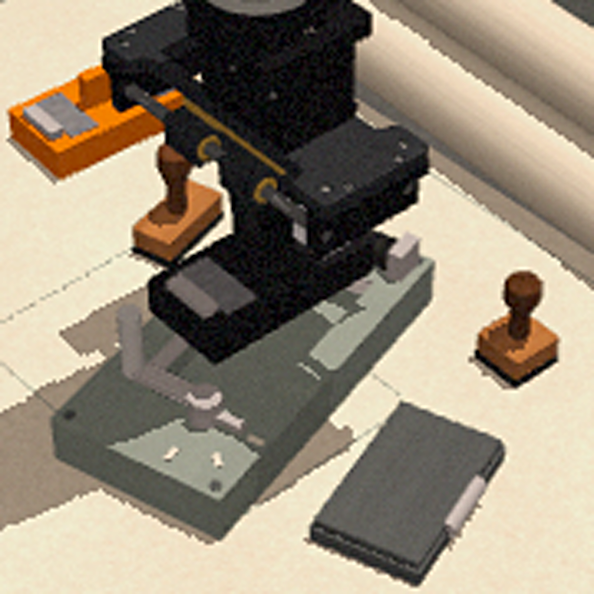

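The cassette is held level and clear of the knob and brackets. The sweep radius is 67 mm and nothing lies within 80 mm. I'll continue the turn.

arm_command(motion=[[2,0,0,0,7],[2,0,0,0,14],[2,0,0,0,21],[2,0,0,0,28],[2,0,0,0,35]])

```text
time: 6.85
position: [0.6205, -0.0129, 0.1049]
tool_rot: [0.88, 3.015, 0.001]
ft_force: [-0.4, 0.4, -1.6]
grip_width: 0.112
grip_force: 40.0
```

arm_command(motion=[[2,0,0,0,7],[2,0,0,0,14],[2,0,0,0,21],[2,0,0,0,28],[2,0,0,0,35]])

```text
time: 7.27
position: [0.6205, -0.0127, 0.1048]
tool_rot: [1.746, 2.611, 0.001]
ft_force: [0.2, 0.2, -2.6]
grip_width: 0.112
grip_force: 40.0
```

arm_command(motion=[[2,0,0,0,7],[2,0,0,0,14],[2,0,0,0,21],[2,0,0,0,28],[2,0,0,0,35]])

```text
time: 7.68
position: [0.6205, -0.0127, 0.1048]
tool_rot: [-2.451, -1.965, -0.001]
ft_force: [-0.0, 0.5, -2.8]
grip_width: 0.113
grip_force: 40.0
```

arm_command(motion=[[2,0,0,0,7],[2,0,0,0,14],[2,0,0,0,21],[2,0,0,0,28],[2,0,0,0,35]])

```text
time: 8.1
position: [0.6205, -0.0125, 0.1048]
tool_rot: [-2.928, -1.138, -0.001]
ft_force: [0.6, 0.2, -1.9]
grip_width: 0.111
grip_force: 40.0
```

arm_command(motion=[[2,0,0,0,7],[2,0,0,0,14],[2,0,0,0,20],[2,0,0,0,23.7],[2,0,0,0,23.7]])

```text
time: 8.52
position: [0.6204, -0.0125, 0.1045]
tool_rot: [-3.098, -0.519, -0.0]
ft_force: [-0.3, -0.1, -2.8]
grip_width: 0.113
grip_force: 40.0
```

```bash
python3 - <<'E'
from h import *
get_image("side")
delta(.4,.4,54.7,-71.3); s=get_state(); print(s["position"],s["grip_width"]*87,s["ft_force"])
print(R.from_rotvec(s["tool_rot"]).as_matrix().round(4).tolist())
im,d=get_image("top")
cv2.imwrite("pics/t3.png",cv2.convertScaleAbs(cv2.resize(im[165:305,215:345],None,fx=4,fy=4,interpolation=cv2.INTER_CUBIC),alpha=1.8)[:,:,::-1])
E
```

```text
psi -70.85 ink [0.4 0.2] shift [ 0.2 -0.  49.8] spin 0.4 q7 -0.9171521285713368
[ 0.62044175 -0.01253199  0.10451554] 9.603525355129396 [ 0.5912911   0.306565   -2.95240733]
[[0.9447, 0.328, 0.0002], [0.328, -0.9447, 0.0002], [0.0003, -0.0001, -1.0]]
```

```bash
python3 - <<'E'
from h import *
im,d=get_image("top"); P=cloud("top",d)
I=P[...,:2]*1000-O; x=I@IX; y=I@IY
k=(d>0)&(abs(P[...,2]-.0835)<.012)&(abs(x)<40)&(abs(y)<75)
k[:]=cv2.morphologyEx(k.astype(np.uint8),cv2.MORPH_OPEN,np.ones((2,2)))
v,u=np.nonzero(k); print(k.sum(),np.median(P[k][:,2]))
Q=np.array([ray("top",a,b,.084)[:2]*1000-O for a,b in zip(u,v)]); X=Q@IX;Y=Q@IY
for lo in range(-28,28,8):
    s=(X>=lo)&(X<lo+8)
    if s.any(): print(lo,s.sum(),Y[s].min().round(1),Y[s].max().round(1))
for lo in list(range(-64,-36,6))+list(range(36,64,6)):
    s=(Y>=lo)&(Y<lo+6)
    if s.any(): print("y",lo,s.sum(),X[s].min().round(1),X[s].max().round(1))
E
```

```text
484 0.08247082740276546
-28 49 -61.0 -32.0
-20 64 -61.1 -28.8
-12 72 -60.7 -22.6
-4 73 -60.1 -22.7
4 72 -60.9 -22.1
12 64 -61.2 -28.7
20 60 -60.0 -29.0
y -64 44 -25.8 30.6
y -58 88 -27.6 32.0
y -52 85 -27.5 32.1
y -46 84 -27.4 30.3
y -40 84 -26.8 31.7
```

View pics/t3.png

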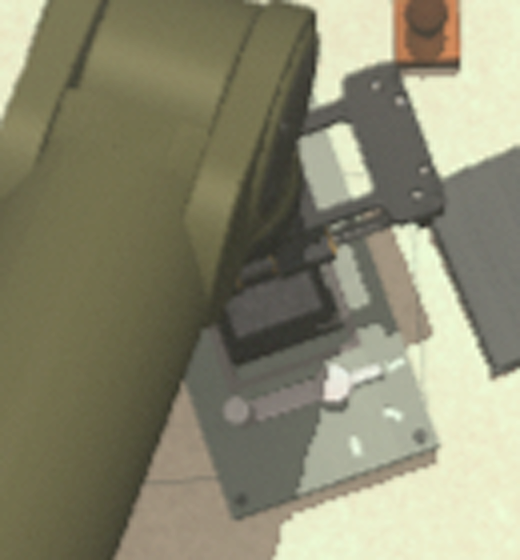

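The top view shows the cassette end at (280,315) and the lever clear below it. The camera puts the cassette 2.2 mm off in x and 1 mm off in y relative to the well, so I'll correct and lower it in stages.

arm_command(motion=[[2,1,-2.2,4,0.4],[2,1,-2.2,12,0.4],[2,1,-2.2,20,0.4],[2,1,-2.2,26,0.4],[2,1,-2.2,29,0.4]])

```text
time: 9.08
position: [0.6196, -0.0104, 0.0734]
tool_rot: [-3.1, -0.506, 0.004]
ft_force: [-0.7, -0.6, -1.9]
grip_width: 0.112
grip_force: 40.0
```

arm_command(motion=[[2,0,0,2,0],[2,0,0,4,0],[2,0,0,6,0],[2,0,0,8,0],[2,0,0,9,0]])

```text
time: 9.5
position: [0.619, -0.0117, 0.0669]
tool_rot: [-3.1, -0.504, 0.005]
ft_force: [-10.2, -2.1, 9.1]
grip_width: 0.113
grip_force: 40.0
```

```bash
python3 - <<'E'
from h import *
delta(-1.8,1.2,54.7,-71.3); s=get_state(); print(s["position"],s["grip_width"]*87,s["ft_force"],s["torque"])
E
```

```text
psi -71.52 ink [-0.9 -0.8] shift [ 2.1 -0.9 12.2] spin -0.2 q7 -0.9036245614358595
[ 0.61903157 -0.0116592   0.06690579] 9.849359593371473 [-10.15365065  -2.08223017   9.1055638 ] [-0.24759086  1.89515413  0.11349253]
```

Contact is at the +y end: the side force is -10 N along y. I'll ease back along -y and continue.

arm_command(motion=[[2,-1.5,0,0,0],[2,-3,0,0,0],[2,-3,0,0,0]])

```text
time: 9.75
position: [0.6179, -0.0114, 0.0661]
tool_rot: [-3.101, -0.505, -0.002]
ft_force: [-0.5, 0.4, -1.7]
grip_width: 0.113
grip_force: 40.0
```

```bash
python3 - <<'E'
from h import *
delta(-1.8,-1.6,54.7,-71.3); s=get_state(); print(s["position"],s["grip_width"]*87,s["ft_force"],s["torque"])
print(s["ft_force"][:2]@IX,s["ft_force"][:2]@IY)
E
```

```text
psi -71.48 ink [-1.5 -1.8] shift [ 0.2 -0.3 11.4] spin -0.2 q7 -0.9032560392787096
[ 0.61789845 -0.01135035  0.06613188] 9.824803365108624 [-0.5251164   0.38675301 -1.69127547] [-0.11401135  0.09487533 -0.00413102]
-0.5346955649058781 -0.37339760811185135
```

arm_command(motion=[[2,0,0,2,0],[2,0,0,4,0],[2,0,0,6,0],[2,0,0,8,0],[2,0,0,8,0]])

```text
time: 10.17
position: [0.6174, -0.0112, 0.0574]
tool_rot: [-3.101, -0.506, 0.001]
ft_force: [-0.6, -0.7, -1.7]
grip_width: 0.113
grip_force: 40.0
```

```bash
python3 - <<'E'
from h import *
delta(-1.8,-1.6,54.7,-71.3); s=get_state(); print(s["position"],s["grip_width"]*87,s["ft_force"],s["torque"])
print(s["ft_force"][:2]@IX,s["ft_force"][:2]@IY)
E
```

```text
psi -71.46 ink [-1.8 -2.3] shift [ 0.7 -0.   2.7] spin -0.2 q7 -0.8973599533593207
[ 0.61737608 -0.01124644  0.05738038] 9.824126941374109 [-0.59312075 -0.7494647  -1.67193868] [-0.11030497  0.15429451 -0.01443316]
0.5197384460427319 -0.8020981890144853
```

arm_command(motion=[[2,0,0,1,0],[2,0,0,2,0],[2,0,0,3,0],[2,0,0,3.6,0],[2,0,0,3.6,0]])

```text
time: 10.58
position: [0.6184, -0.0113, 0.0553]
tool_rot: [-3.1, -0.506, -0.002]
ft_force: [-0.4, 1.5, 4.6]
grip_width: 0.113
grip_force: 40.0
```

arm_command(motion=[[28,0,0,0,0],[28,0,0,0,0],[28,0,0,0,0],[28,0,0,-20,0],[28,0,0,-60,0]])

```text
time: 11.0
position: [0.6139, -0.0108, 0.1103]
tool_rot: [-3.1, -0.506, 0.015]
ft_force: [0.2, 0.7, 0.7]
grip_width: 0.31
grip_force: 0.0
```

arm_command(motion=[[30,0,0,-40,0],[30,20,0,-70,0],[30,20,0,-70,0]])

```text
time: 11.25
position: [0.6424, -0.0041, 0.1914]
tool_rot: [3.099, 0.508, 0.02]
ft_force: [0.3, 0.0, 0.5]
grip_width: 0.338
grip_force: 0.0
```

```bash
python3 - <<'E'
from h import *
im,d=get_image("side"); P=cloud("side",d)
cv2.imwrite("pics/s4.png",cv2.convertScaleAbs(cv2.resize(im[160:280,230:370],None,fx=4.2,fy=4.2,interpolation=cv2.INTER_CUBIC),alpha=1.4)[:,:,::-1])
I=P[...,:2]*1000-O; x=I@IX; y=I@IY
for lo in range(-56,60,16):
    k=(d>0)&(abs(abs(x)-18)<8)&(y>=lo)&(y<lo+16)&(P[...,2]>0)&(P[...,2]<.041)
    print(lo,k.sum(),np.median(P[k][:,2]) if k.any() else None)
k=(d>0)&(abs(x)>40)&(abs(x)<52)&(abs(y)<60)&(P[...,2]<.045)&(P[...,2]>.02); print("deck",np.median(P[k][:,2]))
s=get_state(); delta(-36,-83,82,-71.3)
E
```

```text
-56 92 0.03385521597806085
-40 99 0.033890954859308486
-24 88 0.03330553780953155
-8 74 0.03325794335209231
8 64 0.03360189747077513
24 62 0.033499309645258324
40 94 0.03487795387758247
56 75 0.03321724430277262
deck 0.03340110709025956
psi -71.38 ink [-1.  21.2] shift [-105.   -35.   105.2] spin -0.1 q7 -0.9765750826374683
```

View pics/s4.png

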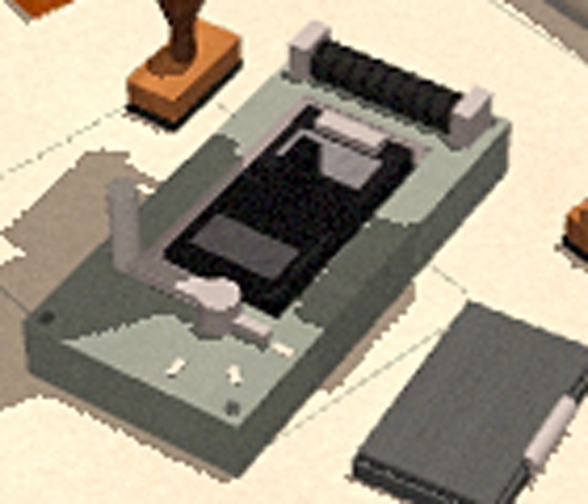

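The cassette is home and flush, with its tab at (348,130) next to the roller. The lever is still at the 90° mark. Next I'll regrip the knob with the fingers closing along the 45° tangent.

arm_command(motion=[[40,-30,-10,0,-7],[40,-65,-22,0,-14],[40,-104,-34,0,-21],[40,-104,-34,0,-28],[40,-104,-34,0,-35]])

```text
time: 11.72
position: [0.5234, -0.0046, 0.1831]
tool_rot: [-2.793, -1.423, -0.001]
ft_force: [0.5, 0.4, -0.3]
grip_width: 0.454
grip_force: 0.0
```

arm_command(motion=[[40,0,0,20,-7],[40,0,0,40,-10],[40,0,0,50,-10],[40,0,0,50,-10],[40,0,0,50,-10]])

```text
time: 12.13
position: [0.5265, -0.0062, 0.1337]
tool_rot: [-2.673, -1.651, 0.004]
ft_force: [-0.2, 0.4, -0.0]
grip_width: 0.459
grip_force: 0.0
```

```bash
python3 - <<'E'
from h import *
delta(-34.5,-82.5,80,-26.3); s=get_state(); print(s["position"],s["grip_width"]*87)
E
```

```text
psi -26.59 ink [-35.7 -86.7] shift [ 2.3  3.9 53.7] spin -0.3 q7 -0.3365324191192552
[ 0.52653191 -0.00622204  0.13373038] 39.945199196884786
```

arm_command(motion=[[40,2.3,3.9,20,0],[40,2.3,3.9,40,0],[40,2.3,3.9,52,0],[40,2.3,3.9,52,0],[8,2.3,3.9,52,0]], newtons=15)

```text
time: 12.55
position: [0.5318, -0.0058, 0.0827]
tool_rot: [2.671, 1.652, -0.001]
ft_force: [0.1, 0.3, 0.8]
grip_width: 0.433
grip_force: 0.0
```

arm_command(motion=[[8,0,0,0,0],[8,0,0,0,0],[8,0,0,0,0],[8,0,0,0,0],[8,0,0,0,0]])

```text
time: 12.97
position: [0.5319, -0.005, 0.0831]
tool_rot: [-2.67, -1.654, -0.001]
ft_force: [-0.0, 1.2, 3.2]
grip_width: 0.154
grip_force: 15.0
```

```bash
python3 - <<'E'
from h import *
s=get_state(); print(s["position"],s["grip_width"]*87,s["grip_force"],s["ft_force"],s["ft_force"][:2]@IX,s["ft_force"][:2]@IY)
delta(15.5-35.36,-82.5+35.36,80,-26.3)
E
```

```text
[ 0.53193168 -0.00502752  0.0831103 ] 13.440157568308361 15.000595450401306 [-0.03286269  1.24733705  3.16805156] -1.192026675754989 0.3687845862825413
psi -26.46 ink [-35.1 -81.2] shift [13.4 34.8  3.1] spin -0.2 q7 -0.2610744454610136
```

arm_command(motion=[[8,5.4,6.6,0,0],[8,9.6,14,0,0],[8,12.2,22,0,0],[8,13.4,29,0,0],[8,13.6,35,0,0]])

```text
time: 13.38
position: [0.569, -0.0052, 0.0826]
tool_rot: [-2.665, -1.654, -0.001]
ft_force: [-3.4, 5.8, 4.5]
grip_width: 0.153
grip_force: 15.1
```

arm_command(motion=[[8,0,0,0,0],[8,0,0,0,0]])

```text
time: 13.55
position: [0.57, -0.0058, 0.0827]
tool_rot: [-2.667, -1.654, -0.004]
ft_force: [1.5, 5.3, 0.3]
grip_width: 0.157
grip_force: 15.1
```

```bash
python3 - <<'E'
from h import *
s=get_state(); print(s["position"],s["grip_width"]*87,s["grip_force"],s["ft_force"])
delta(15.5-35.36,-82.5+35.36,80,-26.3)
E
```

```text
[ 0.57004205 -0.00577522  0.08266308] 13.657800244822981 15.126310946652666 [1.54854878 5.30893179 0.34115796]
psi -26.39 ink [-22.1 -45.4] shift [-2.9  0.4  2.7] spin -0.1 q7 -0.20843720899368903
```

arm_command(motion=[[30,0,0,0,0],[30,0,0,0,0],[30,0,0,0,0],[30,0,0,-30,0],[30,0,0,-70,0]])

```text
time: 13.97
position: [0.5663, -0.0095, 0.1501]
tool_rot: [-2.67, -1.652, 0.012]
ft_force: [0.9, 0.5, 0.6]
grip_width: 0.33
grip_force: 0.0
```

arm_command(motion=[[30,0,-30,-35,0],[30,18,-65,-55,0],[30,36,-100,-55,0],[30,54,-135,-55,0],[30,72,-170,-55,0]])

```text
time: 14.38
position: [0.4482, 0.1321, 0.2083]
tool_rot: [-2.671, -1.652, -0.004]
ft_force: [-0.1, 0.6, -0.1]
grip_width: 0.342
grip_force: 0.0
```

```bash
python3 - <<'E'
from h import *
im,d=get_image("top"); P=cloud("top",d)
I=P[...,:2]*1000-O; x=I@IX; y=I@IY; r=np.abs(x)<56; r&=(y>-125)&(y<-20)&(d>0)
k=r&(P[...,2]>.08)&(P[...,2]<.1); v,u=np.nonzero(k); kn=toink(ray("top",u.mean(),v.mean(),.09)); print("knob",k.sum(),kn)
print("theta",np.degrees(np.arctan2(16-kn[0],kn[1]+82)))
c=cv2.resize(im[165:305,215:345],None,fx=4.2,fy=4.2,interpolation=cv2.INTER_CUBIC)
cv2.imwrite("pics/t5.png",cv2.convertScaleAbs(c,alpha=1.8)[:,:,::-1]); print(get_state()["position"])
E
```

```text
knob 37 (np.float64(-19.250263079778605), np.float64(-47.60123222755786))
theta 45.70043554635842
[0.44296665 0.14000504 0.20744211]
```

View pics/t5.png

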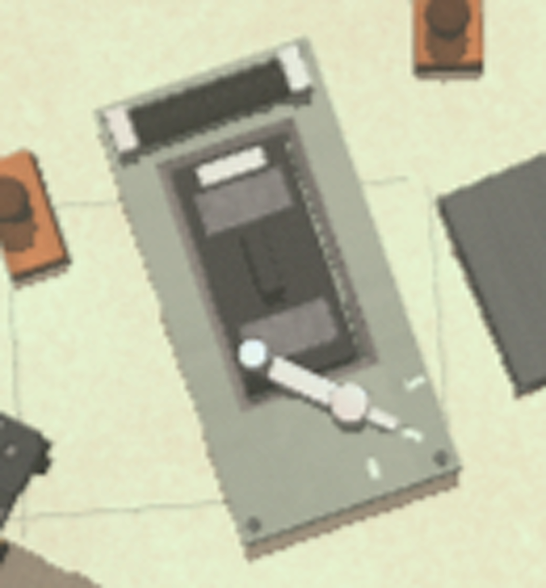

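The tail at (395,427) points at the middle mark (412,434), with the lever measured at 45.7°. The tab at (230,165) is by the roller, the cassette is flush, and the stamps and pad look unmoved. I'll hand in the job.

```bash
python3 -c "
from bench import *
print(close_job())"
```

```text
the job is handed in; nothing more can be done
None
```

The job is handed in: the cassette is turned end for end and seated flush with its tab by the roller, the keeper lever is back at about 45° on the middle mark, and the stamps and stamp pad look unmoved (stapler and tape not re-checked).

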